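Square up a row of hatching boxes with the divider bar

ROBOT

A 7-joint arm with a two-finger parallel gripper is mounted at the origin on the work surface. World frame = base frame: x ahead of the robot, y to its left, z up, the work surface at z = 0. Lengths are in mm, angles in rad, forces in N, time in s.
With the tool pointing down it reaches from about 350 to 900 mm from the base axis. Payload 19.9 kg.
Tool frame: the origin (TCP) lies midway between the tips of the shut fingers; the grasp point (between the pads) lies 19 mm behind it; z points along the fingers, y is the line along which they close (so a half turn about z gives the same grasp; the last joint's range is limited). The gripper opens to 85 mm and grips with 20 to 120 N. Pads are 22 mm wide; open, the fingers measure 114 mm over their backs; the gripper's body (76 mm by 85 mm) begins 54 mm behind the grasp point. The pads swing forward as they close: fully open they stand 13 mm farther back than shut.
Start: joints at [1.109, 0.417, -0.01, 1.614, 0.005, 1.111, -0.053], TCP at [254.729, -570.714, 231.26] pointing down, gripper open.
Joint ranges: [-2.81, 2.81], [-0.39, 2.02], [-1.27, 1.25], [0.06, 2.57], [-1.19, 4.33], [0.19, 2], [-2.82, 2.82]. Speed limits (rad/s): [1.89, 1.89, 2.39, 2.39, 3.01, 3.01, 3.01].

INTERFACE

Orientations are given as a unit quaternion [x, y, z, w].
In Python, from rig import robot, camera, camera_model gives the robot as it stands.
- The arm moves only by the tool jog_arm, never from a script. Its argument "steps" is a list of rows, each a list of 6 numbers: the shift along the tool's x, y, z in m, then the turn, a rotation vector about the tool's x, y, z in degrees. A call has 1 to 5 rows; each row shifts and turns the commanded pose from where the row before left it, along the tool's axes as they then stand; what a row does not reach is not made up. A row lasts 1/12 s, in which the tool goes at most 41.7 mm and 7.16 degrees, less where a joint would pass 70% of its speed; a pose out of reach is approached as far as the arm can. A call with a gripper value outside its range is refused whole. "gripper" is the finger opening in m, from 0 to 0.0854, set as the call begins (left out, the last holds). The fingers move at their own pace and stop on an object; the grip force is fixed at half the most. Time passes only in rows, so rows that do not move let the fingers close. It gives the time, the measured TCP pose, the force, the opening and the grip force at its end, in the units of the state.
- robot.get_obs(): the state, without advancing time (a new reading comes with each control period).
- camera(name): name is "side" or "top"; returns the picture (480x640x3 uint8, red, green, blue); there is no depth.
- camera_model(name): a dict with "intrinsics" (3x3 intrinsics, pixels), "k1" (the pictures are not rectified: a ray, as slopes to the right and down, at radius r is drawn at 1 + k1 r^2 times it, then the intrinsics apply), "rvec" (rotation vector, rad) and "tvec" (3), from world to camera coordinates, as OpenCV has them. Camera axes: x right, y down, z forward; pixel columns grow to the right and rows downward; lengths in mm; the calibration is good to about 2 mm. A picture is of the moment at which its call begins. camera_model takes no time and is no camera call.
- robot.close_job(): hands the job in; it is judged then, once.
The state is a dict: "t": time; "qpos": joint angles; "joint_vel": joint speeds; "joint_torque": joint torques, N m; "eef_pos": TCP position; "tool_rot": TCP orientation; "ft_force": force on the tool from outside, world axes, zero at the start; "torque": the same for the moment, N m; "opening": opening from 0.0 (shut) to 1.0 (fully open); "finger_force": force on a finger pad.
Only numpy, scipy, OpenCV 4.12 (cv2) and the standard library are available. Lean on these libraries where they do the work, as an engineer would, in place of code of your own. Each camera call takes 0.05 s, during which the arm holds its last target. There are 200 camera calls.

TASK

Take the orange-lidded hatching box off the scale and set it down gently in the gap in the row of boxes in the incubator tray. Then take the divider bar by its handle, lower it into the tray in front of the row (on the robot's side) and with it push all four boxes slowly and gently back until they stand in one straight row, square and flush against the tray's far rail; let go of the bar there, standing upright against their fronts. Do not touch the other three boxes with the fingers, tip no box, and leave everything else where it is.

Things in the scene. Friction and masses are not known exactly. Their poses are not given: they have to be found in the camera images.
- tray: Cream incubator tray lying on the bench, fixed: 316 (x) x 416 (y) x 30 mm high outside, flat dark floor 8 mm above the bench, rails 8 mm thick on all four sides. Origin: centre of the underside; x points away from the robot to the far rail, y along the row. Three boxes stand askew, centred between x = 15 and 80 mm at about y = -129, -43 and 129 mm. A box flush with the far rail has its centre at x = 122 mm.
- tray_gap (a point): Point on the tray floor in the middle of the gap in the row (tray x = 45, y = 43 mm). The gap is at least 90 mm long in y.
- tray_far_rail (a point): Middle of the foot of the far rail's inner face (tray x = 150, y = 0 mm), on the tray floor.
- box_blue: Hatching box with a blue lid, one of the three in the tray. Closed clear-plastic box 56 x 56 x 46 mm high with an egg in it, about 80 g; slides on the tray floor. Origin: centre of its underside; z up, x and y square to its sides.
- box_yellow: The same with a yellow lid, in the tray.
- box_green: The same with a green lid, in the tray.
- box_orange: The same (56 x 56 x 46 mm) with an orange lid; it stands on the scale's pan at the start. Origin: centre of its underside.
- scale_pan (a point): Centre of the top of the scale's steel pan (pan 120 x 130 mm, 60 mm above the bench, fixed). The white scale body is 200 x 150 mm.
- bar: Loose divider bar, 0.3 kg: aluminium square tube with rubber sole, 25 (x) x 320 (y) x 25 mm high, both long faces alike, standing on its sole beside the tray (either side; the scale is on the other). On its middle a black handle: grip 14 mm thick (x), 104 mm long (y), 76 to 90 mm above the underside, on two 12 mm posts. Origin: centre of the underside. Against the flush row it is at tray x = 81.5 mm.
- bar_handle (a point): Middle of the bar's grip, 83 mm above the bar's underside.
- logger: Bystander: white round data logger, 40 mm across, 18 mm high, lying loose in the tray near its near rail. Origin: centre of the underside.
- spare_box: Bystander: empty open white hatching box 56 x 56 x 36 mm on the bench.
- spare_lid: Bystander: red lid 56 x 56 x 10 mm on the bench.
- sanitiser: Bystander: bottle 56 mm across, 130 mm high.
- torch: Bystander: black candling torch 145 mm long lying on the bench.

How it is judged:
By the outcome, as a careful person would: the job done as asked, in the order asked, and still so for the second after the job is handed in, with the robot touching nothing.
It also fails if it takes over 67 s, if anything falls off the work surface, if the arm or the gripper's body presses on something with over 40 N, if the wrist force passes 120 N, or if a joint passes its speed limit or range.

## Working session

There is one attempt and no reset: what is moved stays moved. The work goes in short steps, Python scripts to look and compute and a tool call to move; the robot and the scene stay as the last step left them, time stands still between calls to the robot, and variables do not carry over. Pictures are saved under pics/ and viewed, at most 10 in all, crops included, and the job is handed in when it is done.

Besides the shell and the picture viewer there is one more tool, called after ">>>" by a JSON object that holds its "api" and its "payload". jog_arm: Moves the arm, as the interface text tells. Its arguments: {"type":"object","properties":{"steps":{"type":"array"},"gripper":{"type":"number"}},"required":["steps"]}

```bash
mkdir -p pics
cat > h.py <<'E'
import numpy as np, cv2
from rig import robot, camera, camera_model
from scipy.spatial.transform import Rotation as R
def cast(name,px,z):
    m=camera_model(name);K=np.array(m["intrinsics"],float);k1=float(m["k1"])
    px=np.array(px,float).reshape(-1,1,2)
    n=cv2.undistortPoints(px,K,np.array([k1,0,0,0.]),).reshape(-1,2)
    Rm=R.from_rotvec(np.array(m["rvec"],float).ravel()).as_matrix();t=np.array(m["tvec"],float).ravel()
    d=np.c_[n,np.ones(len(n))]@Rm; c=-Rm.T@t
    return c+d*((z-c[2])/d[:,2])[:,None]
def proj(name,P):
    m=camera_model(name);P=np.array(P,float).reshape(-1,1,3)
    return cv2.projectPoints(P,np.array(m["rvec"],float),np.array(m["tvec"],float),np.array(m["intrinsics"],float),np.array([float(m["k1"]),0,0,0.]))[0].reshape(-1,2)
def save(name,f):
    im=camera(name);cv2.imwrite("pics/"+f,im[:,:,::-1]);return im
E
python3 - <<'E'
from h import *
for n in("top","side"):
    save(n,n+"0.png");m=camera_model(n);print(n,m)
o=robot.get_obs();print(o)
E
```

```text
top {'intrinsics': array([[581.81808565,   0.        , 315.903206  ],
       [  0.        , 581.81808565, 241.25866578],
       [  0.        ,   0.        ,   1.        ]]), 'k1': -0.17451093257337075, 'rvec': array([ 2.13333896, -2.0857032 ,  0.17915274]), 'tvec': array([   3.81633055,  595.63922678, 1494.55286422])}
side {'intrinsics': array([[520.73372359,   0.        , 319.41628463],
       [  0.        , 520.73372359, 237.57692963],
       [  0.        ,   0.        ,   1.        ]]), 'k1': -0.022899351882709966, 'rvec': array([ 0.89207158, -2.49405626,  1.11863607]), 'tvec': array([469.94379252, 318.81156179, 858.99078983])}
{'t': 0.1, 'qpos': array([ 1.10951598,  0.41794581, -0.01030612,  1.61409903,  0.00467647,
        1.11069472, -0.05300118]), 'joint_vel': array([ 3.73099217e-05, -1.32738060e-03, -9.54330139e-04, -3.34446311e-03,
        7.78125216e-04, -7.99042283e-06, -1.71775151e-05]), 'joint_torque': array([ 3.51996954e-03, -8.65809488e+01,  6.80605900e-01, -4.35634124e+01,
        1.91933481e-02,  4.84705422e-03, -3.09236157e-05]), 'eef_pos': array([ 254.59941688, -570.45635574,  230.70940958]), 'tool_rot': array([ 9.78053738e-01,  2.08352033e-01, -1.48210834e-04, -5.41517198e-04]), 'ft_force': array([ 0.16596156,  1.26323592, -0.09180415]), 'torque': array([-0.01741503,  0.02156976,  0.01542555]), 'finger_force': 0.0, 'opening': 0.9994409850134717}
```

View pics/top0.png

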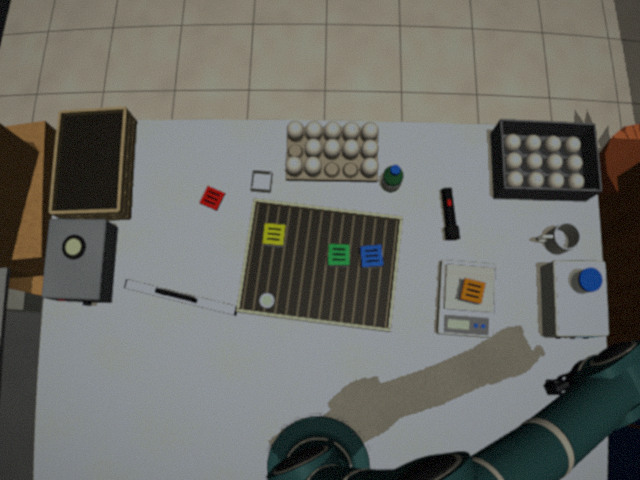

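View pics/side0.png

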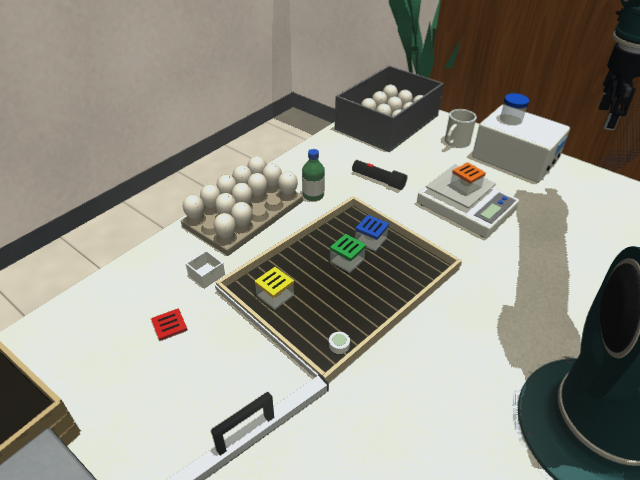

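The top view shows the orange lid at (473,291) on the scale. The tray corners are at about (255,202), (400,217), (389,329) and (238,312). The yellow, green and blue lids are at (274,234), (339,254) and (372,256), so the gap is between yellow and green. The bar runs from (125,284) to (236,311) with its handle at (176,295), and the logger is at (267,300). The side view shows the same layout, with the bar standing left of the tray.

```bash
cat > meas.py <<'E'
from h import *
def comps(mask,mn=30):
    n,l,s,c=cv2.connectedComponentsWithStats(mask.astype(np.uint8));return [(s[i,4],l==i) for i in range(1,n) if s[i,4]>=mn]
def lids(im,name="top",zs={"orange":106,"yellow":54,"green":54,"blue":54}):
    h=cv2.cvtColor(im,cv2.COLOR_RGB2HSV).astype(int);H,S,V=h[...,0],h[...,1],h[...,2]
    rng={"orange":(8,20),"yellow":(26,33),"green":(55,80),"blue":(100,118)}
    out={}
    for k,(a,b) in rng.items():
        m=(H>=a)&(H<=b)&(S>150)&(V>80)
        m=cv2.morphologyEx(m.astype(np.uint8),cv2.MORPH_CLOSE,np.ones((5,5)))
        for A,mm in comps(m,120):
            ys,xs=np.nonzero(mm)
            c=cv2.findContours(mm.astype(np.uint8),0,2)[0][0].reshape(-1,2)
            W=cast(name,c,zs[k])[:,:2].astype(np.float32)
            r=cv2.minAreaRect(W);print(k,A,(int(xs.mean()),int(ys.mean())),np.round(r[0],1),np.round(r[1],1),round(r[2],1))
            out.setdefault(k,r)
    return out
E
python3 - <<'E'
from meas import *
im=cv2.imread("pics/top0.png")[:,:,::-1].copy();lids(im)
# tray corner px -> z=30
P=cast("top",[(255,202),(400,217),(389,329),(238,312)],30);print(P.round(0)[:,:2])
h=cv2.cvtColor(im,cv2.COLOR_RGB2HSV)
# handle: dark
s=im[270:320,120:235].max(2)<60
for A,m in comps(s,20):
    ys,xs=np.nonzero(m);c=np.c_[xs+120,ys+270];W=cast("top",c,90)[:,:2];print("handle",A,c.min(0),c.max(0),cv2.minAreaRect(W.astype(np.float32)))
print("bar ends",cast("top",[(125,284),(236,311)],25).round(0)); print("logger",cast("top",[(267,300)],26).round(0))
b=im[270:325,115:300];cv2.imwrite("pics/barcrop.png",cv2.resize(np.hstack([b[:,:,::-1]]),None,fx=4,fy=4,interpolation=2))
t=im[190:340,225:410];cv2.imwrite("pics/tray.png",cv2.resize(t[:,:,::-1],None,fx=4,fy=4,interpolation=2))
E
```

```text
orange 1479 (32, 198) [717.5 832.3] [395.1 116.2] 9.0
orange 1303 (623, 150) [ 860.1 -840.1] [ 98.5 204.6] 46.4
orange 141 (31, 284) [452.8 785.6] [43.7 46.3] 0.8
orange 432 (472, 290) [ 465.4 -387.2] [54.6 53.5] 76.9
yellow 452 (273, 233) [615.3 132. ] [57.8 57.8] 85.4
green 423 (338, 254) [562.9 -43.6] [54.  55.8] 1.2
blue 432 (371, 255) [ 561.4 -130.7] [56.5 56.4] 5.3
blue 394 (590, 279) [ 506.6 -734.8] [60.6 62.9] 0.4
[[ 708.  189.]
 [ 673. -211.]
 [ 368. -182.]
 [ 404.  222.]]
handle 167 [156 289] [196 301] ((439.56085205078125, 378.4623718261719), (111.86173248291016, 11.357770919799805), 78.12739562988281)
bar ends [[471. 542.  25.]
 [407. 228.  25.]]
logger [[438. 145.  26.]]
```

View pics/tray.png

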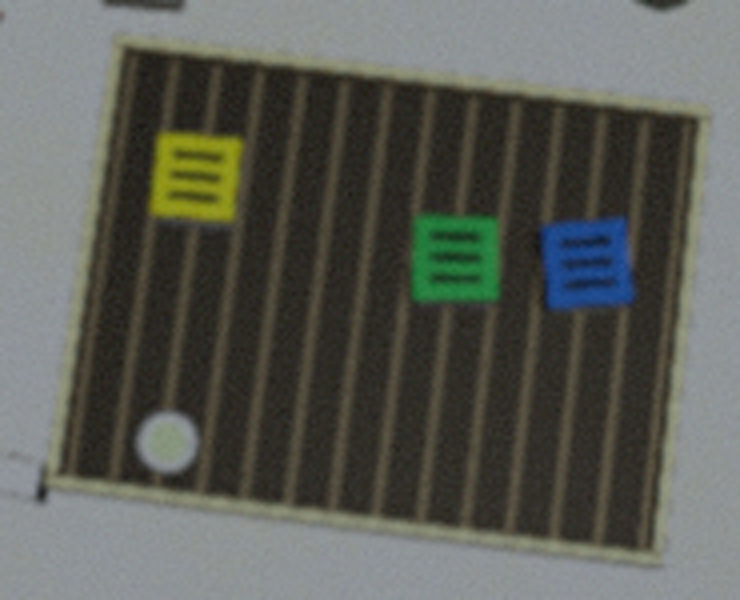

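View pics/barcrop.png

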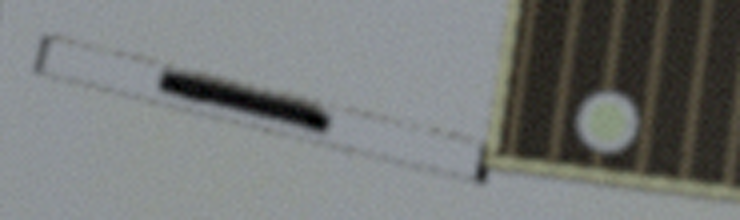

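The tray crop shows its outer corners at about (254.5,200), (402,217), (390,330.5) and (237.5,312), with the three lids askew. The bar crop shows the bar's ends at (125.8,283.8) and (235.8,310.8), with the right end right beside the tray's near-left corner. The middle of the handle is at (176,295).

```bash
cat > plan.py <<'E'
from h import *
import sys
def to(x,y,z,ang):
    """print turn about tool z (deg) then shift in the turned tool frame (mm) to reach TCP x,y,z with tool y at world angle ang (deg)"""
    o=robot.get_obs();r=R.from_quat(o["tool_rot"]);M=r.as_matrix();p=o["eef_pos"]
    a=np.degrees(np.arctan2(M[1,1],M[0,1]));d=(ang-a+90)%180-90
    a2=np.radians(a+d); T=np.array([[-np.sin(a2),np.cos(a2),0],[np.cos(a2),np.sin(a2),0],[0,0,-1]])
    T=np.array([[np.cos(a2+np.pi/2),np.sin(a2+np.pi/2),0],[np.cos(a2),np.sin(a2),0],[0,0,-1]])
    print("t",round(o["t"],2),"pos",p.round(1),"yang",round(a,1),"tilt",M[:,2].round(3),"turn z",round(-d,1),"shift",(T@(np.array([x,y,z])-p)).round(1),"op",round(o["opening"],3),"q",o["qpos"].round(2),"F",o["ft_force"].round(1))
if __name__=="__main__": to(*map(float,sys.argv[1:5]))
E
python3 - <<'E'
from meas import *
C=cast("top",[(254.5,200.3),(402,217),(390,330.5),(237.5,312)],30)[:,:2]
loc=np.array([[158,208],[158,-208],[-158,-208],[-158,208]],float)
c=C.mean(0);U,S,V=np.linalg.svd(loc.T@(C-c));Rm=(U@V).T
print("tray",c.round(1),np.degrees(np.arctan2(Rm[1,0],Rm[0,0])),(C-c-loc@Rm.T).round(1))
for n,l in(("gap",(45,43)),("final bar",(81.5,0)),("barstart",(-20,0))):print(n,(c+Rm@l).round(1))
# lids seen in side
im=cv2.imread("pics/side0.png")[:,:,::-1].copy();print("SIDE");lids(im,"side")
im=cv2.imread("pics/top0.png")[:,:,::-1].copy()
for k,r in lids(im).items():
    print(k,"tray xy",(Rm.T@(np.array(r[0])-c)).round(1))
# handle in side
s=im; g=cv2.imread("pics/side0.png");m=g[385:460,205:280].max(2)<60
ys,xs=np.nonzero(m);print("handle side px",xs.min()+205,xs.max()+205,ys.min()+385,ys.max()+385)
print(proj("side",[(439.5,378.5,90),(439,385,25),(450,428,90),(429,328,90)]).round(0))
E
python3 plan.py 465 -387 180 -13
```

```text
tray [538.5   3.3] -5.689953306809385 [[-3.5 -3.8]
 [-1.7  2.9]
 [ 3.4  3.8]
 [ 1.8 -2.9]]
gap [587.5  41.7]
final bar [619.6  -4.8]
barstart [518.6   5.3]
SIDE
orange 375 (468, 172) [ 464.1 -382. ] [62.4 59.8] 77.1
yellow 568 (273, 280) [615.9 132.2] [55.2 55.8] 85.7
green 468 (347, 245) [563. -42.] [55.6 56.2] 0.5
blue 212 (516, 98) [ 562.4 -923. ] [69.4 75. ] 48.9
blue 444 (371, 226) [ 560.2 -126.5] [56.1 62.9] 7.8
orange 1479 (32, 198) [717.5 832.3] [395.1 116.2] 9.0
orange 1303 (623, 150) [ 860.1 -840.1] [ 98.5 204.6] 46.4
orange 141 (31, 284) [452.8 785.6] [43.7 46.3] 0.8
orange 432 (472, 290) [ 465.4 -387.2] [54.6 53.5] 76.9
yellow 452 (273, 233) [615.3 132. ] [57.8 57.8] 85.4
green 423 (338, 254) [562.9 -43.6] [54.  55.8] 1.2
blue 432 (371, 255) [ 561.4 -130.7] [56.5 56.4] 5.3
blue 394 (590, 279) [ 506.6 -734.8] [60.6 62.9] 0.4
orange tray xy [ 95.9 842.6]
yellow tray xy [ 63.7 135.6]
green tray xy [ 28.9 -44.2]
blue tray xy [  36.1 -131.1]
handle side px 212 273 392 454
[[247. 409.]
 [248. 433.]
 [218. 429.]
 [275. 390.]]
t 0.1 pos [ 254.6 -570.5  230.7] yang -65.9 tilt [-0.001  0.001 -1.   ] turn z -52.9 shift [226.1 163.7  50.7] op 0.999 q [ 1.11  0.42 -0.01  1.61  0.    1.11 -0.05] F [ 0.2  1.3 -0.1]
```

>>> {"api": "jog_arm", "payload": {"steps": [[0, 0, 0, 0, 0, -6.6], [0, 0, 0, 0, 0, -6.6], [0, 0, 0, 0, 0, -6.6], [0, 0, 0, 0, 0, -6.6]], "gripper": 0.085}}

```text
t: 0.43
eef_pos: [254.7, -570.5, 230.9]
tool_rot: [0.903, 0.429, -0.0, -0.0]
ft_force: [0.2, 0.6, -0.2]
opening: 0.993
finger_force: 0.0
```

>>> {"api": "jog_arm", "payload": {"steps": [[0, 0, 0, 0, 0, -6.6], [0, 0, 0, 0, 0, -6.6], [0, 0, 0, 0, 0, -6.6], [0, 0, 0, 0, 0, -6.6]]}}

```text
t: 0.77
eef_pos: [254.6, -570.5, 230.9]
tool_rot: [0.782, 0.624, 0.0, -0.0]
ft_force: [-0.4, -1.2, -0.1]
opening: 0.994
finger_force: 0.0
```

>>> {"api": "jog_arm", "payload": {"steps": [[0.028, 0.0205, 0.006, 0, 0, 0], [0.028, 0.0205, 0.006, 0, 0, 0], [0.028, 0.0205, 0.006, 0, 0, 0], [0.028, 0.0205, 0.006, 0, 0, 0]]}}

```text
t: 1.1
eef_pos: [360.8, -479.1, 206.8]
tool_rot: [0.784, 0.621, 0.0, -0.0]
ft_force: [0.1, -1.1, 0.3]
opening: 0.993
finger_force: 0.0
```

>>> {"api": "jog_arm", "payload": {"steps": [[0.028, 0.0205, 0.006, 0, 0, 0], [0.028, 0.0205, 0.006, 0, 0, 0], [0.028, 0.0205, 0.006, 0, 0, 0], [0.028, 0.0205, 0.006, 0, 0, 0], [0, 0, 0, 0, 0, 0]]}}

```text
t: 1.52
eef_pos: [470.3, -383.6, 182.0]
tool_rot: [0.781, 0.625, 0.001, -0.001]
ft_force: [0.3, 0.9, 0.5]
opening: 0.995
finger_force: 0.0
```

Run:
```python
from h import *
from plan import to
im=save("side","s1.png");t=camera("top")
a=im[60:260,380:580];b=t[230:350,410:540]
a=cv2.resize(a,(400,400),interpolation=2);b=cv2.resize(b,(400,369),interpolation=2)
o=np.zeros((400,800,3),np.uint8);o[:,:400]=a;o[:369,400:]=b;cv2.imwrite("pics/s1c.png",o[:,:,::-1])
to(465,-385,72,-13.1)
```

```text
t 1.62 pos [ 466.2 -388.5  182.7] yang -13.0 tilt [-0.001  0.001 -1.   ] turn z 0.1 shift [  3.2  -2.  110.7] op 0.998 q [ 0.85  0.45 -0.27  1.7   0.14  1.01  0.31] F [-0.5 -1.3  0.5]
```

View pics/s1c.png

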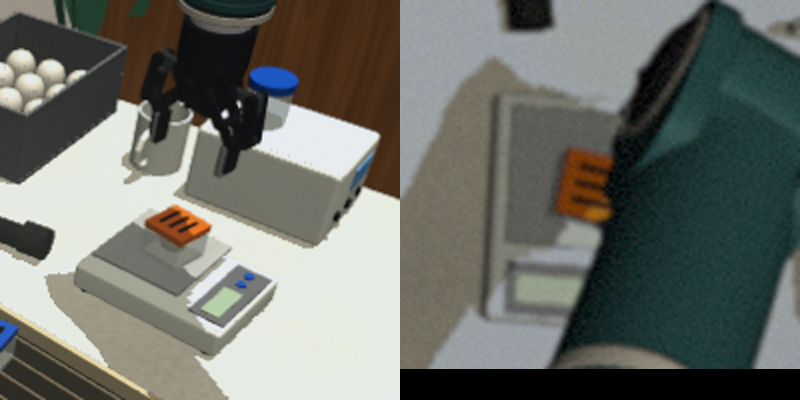

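The close-up shows the open gripper above the orange box, with the fingers on its near and far sides and the lid at about (180,225) in the crop. It is aligned, so I go down.

>>> {"api": "jog_arm", "payload": {"steps": [[0.0015, -0.001, 0.025, 0, 0, 0], [0.0015, -0.001, 0.025, 0, 0, 0], [0, 0, 0.022, 0, 0, 0], [0, 0, 0.02, 0, 0, 0], [0, 0, 0.012, 0, 0, 0]]}}

```text
t: 2.03
eef_pos: [462.4, -387.0, 77.1]
tool_rot: [0.784, 0.621, -0.001, -0.001]
ft_force: [-0.7, 0.1, -0.4]
opening: 0.998
finger_force: 0.0
```

>>> {"api": "jog_arm", "payload": {"steps": [[0, 0, 0.007, 0, 0, 0], [0, 0, 0.004, 0, 0, 0], [0, 0, 0, 0, 0, 0], [0, 0, 0, 0, 0, 0]]}}

```text
t: 2.37
eef_pos: [464.4, -387.0, 69.1]
tool_rot: [0.783, 0.621, 0.0, 0.0]
ft_force: [0.4, -0.7, 0.5]
opening: 0.996
finger_force: 0.0
```

>>> {"api": "jog_arm", "payload": {"steps": [[0, 0, 0, 0, 0, 0], [0, 0, 0, 0, 0, 0], [0, 0, 0, 0, 0, 0], [0, 0, 0, 0, 0, 0]], "gripper": 0.045}}

```text
t: 2.7
eef_pos: [464.6, -386.9, 69.2]
tool_rot: [0.783, 0.622, 0.0, 0.001]
ft_force: [-1.3, 0.2, 7.6]
opening: 0.649
finger_force: 64.2
```

>>> {"api": "jog_arm", "payload": {"steps": [[0, 0, 0, 0, 0, 0], [0, 0, 0, 0, 0, 0], [0, 0, 0, 0, 0, 0]]}}

```text
t: 2.95
eef_pos: [464.6, -386.9, 69.2]
tool_rot: [0.783, 0.622, 0.0, 0.001]
ft_force: [-1.2, 1.5, 7.5]
opening: 0.645
finger_force: 64.2
```

>>> {"api": "jog_arm", "payload": {"steps": [[0, 0, -0.006, 0, 0, 0], [0, 0, -0.015, 0, 0, 0], [0, 0, -0.025, 0, 0, 0], [0, 0, -0.025, 0, 0, 0], [0, 0, -0.02, 0, 0, 0]]}}

```text
t: 3.37
eef_pos: [464.4, -386.6, 161.5]
tool_rot: [0.783, 0.622, 0.0, 0.001]
ft_force: [-0.2, -0.2, -0.8]
opening: 0.648
finger_force: 63.5
```

```bash
python3 plan.py 587.8 43.5 90 -5.4
```

```text
t 3.37 pos [ 464.4 -386.6  161.5] yang -13.1 tilt [ 0.001 -0.001 -1.   ] turn z -7.7 shift [439.8  82.4  71.5] op 0.648 q [ 0.85  0.47 -0.27  1.73  0.15  0.97  0.29] F [-0.2 -0.2 -0.8]
```

>>> {"api": "jog_arm", "payload": {"steps": [[0, 0, 0, 0, 0, -3.9], [0, 0, 0, 0, 0, -3.8], [0.01, 0.002, 0, 0, 0, 0], [0.02, 0.004, 0, 0, 0, 0], [0.028, 0.005, 0, 0, 0, 0]]}}

```text
t: 3.78
eef_pos: [480.0, -330.1, 159.2]
tool_rot: [0.742, 0.671, -0.0, -0.0]
ft_force: [1.0, 0.8, -1.3]
opening: 0.647
finger_force: 63.5
```

>>> {"api": "jog_arm", "payload": {"steps": [[0.028, 0.0055, 0, 0, 0, 0], [0.028, 0.0055, 0, 0, 0, 0], [0.028, 0.0055, 0, 0, 0, 0], [0.028, 0.0055, 0, 0, 0, 0], [0.028, 0.0055, 0, 0, 0, 0]]}}

```text
t: 4.2
eef_pos: [521.3, -190.8, 159.4]
tool_rot: [0.741, 0.672, -0.0, -0.0]
ft_force: [1.5, -0.5, -0.7]
opening: 0.65
finger_force: 63.5
```

>>> {"api": "jog_arm", "payload": {"steps": [[0.028, 0.0055, 0, 0, 0, 0], [0.028, 0.0055, 0, 0, 0, 0], [0.028, 0.0055, 0, 0, 0, 0], [0.028, 0.0055, 0, 0, 0, 0], [0.028, 0.005, 0, 0, 0, 0]]}}

```text
t: 4.62
eef_pos: [561.3, -54.0, 159.4]
tool_rot: [0.741, 0.672, -0.0, -0.0]
ft_force: [0.3, -0.8, -0.4]
opening: 0.651
finger_force: 63.5
```

>>> {"api": "jog_arm", "payload": {"steps": [[0.028, 0.005, 0, 0, 0, 0], [0.028, 0.005, 0, 0, 0, 0], [0.028, 0.005, 0, 0, 0, 0], [0.012, 0.001, 0, 0, 0, 0], [0.006, 0, 0, 0, 0, 0]]}}

```text
t: 5.03
eef_pos: [586.7, 46.9, 159.3]
tool_rot: [0.739, 0.673, 0.0, -0.0]
ft_force: [-0.8, 0.6, -0.9]
opening: 0.648
finger_force: 63.6
```

>>> {"api": "jog_arm", "payload": {"steps": [[0, 0, 0, 0, 0, 0], [0, 0, 0, 0, 0, 0], [0, 0, 0, 0, 0, 0]]}}

```text
t: 5.28
eef_pos: [586.8, 42.2, 159.2]
tool_rot: [0.741, 0.672, -0.0, 0.0]
ft_force: [-0.5, -0.6, -0.5]
opening: 0.643
finger_force: 63.6
```

Run:
```python
from h import *
from plan import to
im=save("side","s2.png")
cv2.imwrite("pics/s2c.png",cv2.resize(im[100:380,190:490],None,fx=2,fy=2,interpolation=2)[:,:,::-1])
to(587.8,43.5,60,-5.4);to(587.8,43.5,17.5,-5.4)
```

```text
t 5.33 pos [586.8  42.2 159.2] yang -5.6 tilt [-0.    -0.001 -1.   ] turn z -0.2 shift [ 1.4  0.8 99.2] op 0.647 q [ 0.21  0.46 -0.43  1.76  0.23  0.96 -0.41] F [ 0.  -1.1 -1.7]
t 5.33 pos [586.8  42.2 159.2] yang -5.6 tilt [-0.    -0.001 -1.   ] turn z -0.2 shift [  1.4   0.8 141.7] op 0.647 q [ 0.21  0.46 -0.43  1.76  0.23  0.96 -0.41] F [ 0.  -1.1 -1.7]
```

View pics/s2c.png

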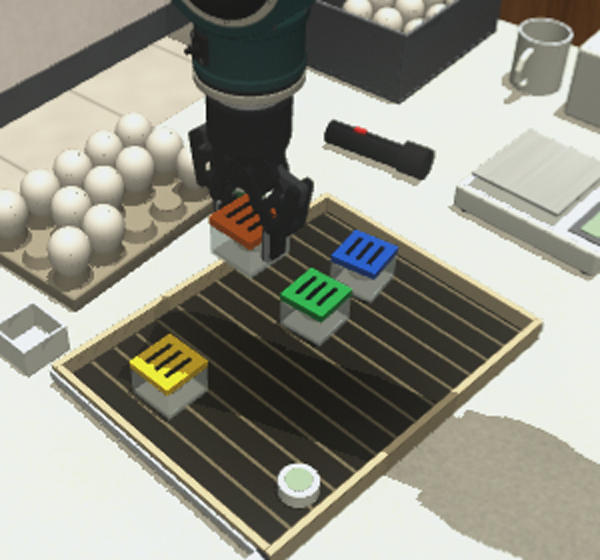

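The picture shows the orange box held level above the gap, between yellow (crop 170,365) and green (315,292). I lower it, going slowly at the end.

>>> {"api": "jog_arm", "payload": {"steps": [[0.0015, 0.001, 0.018, 0, 0, 0], [0, 0, 0.028, 0, 0, 0], [0, 0, 0.028, 0, 0, 0], [0, 0, 0.024, 0, 0, 0], [0, 0, 0.016, 0, 0, 0]]}}

```text
t: 5.75
eef_pos: [587.1, 43.8, 43.0]
tool_rot: [0.741, 0.672, -0.001, -0.001]
ft_force: [0.0, 0.0, -0.5]
opening: 0.65
finger_force: 63.6
```

>>> {"api": "jog_arm", "payload": {"steps": [[0, 0, 0.01, 0, 0, 0], [0, 0, 0.006, 0, 0, 0], [0, 0, 0.003, 0, 0, 0], [0, 0, 0.001, 0, 0, 0], [0, 0, 0, 0, 0, 0]]}}

```text
t: 6.17
eef_pos: [588.6, 45.1, 25.9]
tool_rot: [0.74, 0.673, 0.0, 0.0]
ft_force: [0.1, -0.3, 0.0]
opening: 0.65
finger_force: 63.6
```

>>> {"api": "jog_arm", "payload": {"steps": [[0, 0, 0.003, 0, 0, 0], [0, 0, 0.0015, 0, 0, 0], [0, 0, 0.001, 0, 0, 0], [0, 0, 0.001, 0, 0, 0], [0, 0, 0, 0, 0, 0]]}}

```text
t: 6.58
eef_pos: [588.1, 45.2, 18.7]
tool_rot: [0.74, 0.673, -0.0, -0.0]
ft_force: [0.6, 0.1, -0.8]
opening: 0.646
finger_force: 63.6
```

>>> {"api": "jog_arm", "payload": {"steps": [[0, 0, 0.0008, 0, 0, 0], [0, 0, 0.0006, 0, 0, 0], [0, 0, 0, 0, 0, 0]]}}

```text
t: 6.83
eef_pos: [588.1, 45.2, 17.3]
tool_rot: [0.74, 0.673, -0.0, -0.0]
ft_force: [-0.8, -0.4, -1.2]
opening: 0.649
finger_force: 63.6
```

>>> {"api": "jog_arm", "payload": {"steps": [[0, 0, 0.0005, 0, 0, 0], [0, 0, 0.0003, 0, 0, 0], [0, 0, 0, 0, 0, 0]]}}

```text
t: 7.08
eef_pos: [588.2, 45.2, 17.2]
tool_rot: [0.74, 0.673, -0.0, 0.0]
ft_force: [-5.9, -1.0, 14.3]
opening: 0.644
finger_force: 65.1
```

>>> {"api": "jog_arm", "payload": {"steps": [[0, 0, 0.0003, 0, 0, 0], [0, 0, 0.0003, 0, 0, 0], [0, 0, 0, 0, 0, 0]]}}

```text
t: 7.33
eef_pos: [588.2, 45.2, 17.2]
tool_rot: [0.74, 0.673, -0.0, 0.0]
ft_force: [-11.8, -0.7, 24.9]
opening: 0.652
finger_force: 66.6
```

>>> {"api": "jog_arm", "payload": {"steps": [[0, 0, -0.0005, 0, 0, 0], [0, 0, -0.0003, 0, 0, 0], [0, 0, 0, 0, 0, 0]]}}

```text
t: 7.58
eef_pos: [588.2, 45.2, 17.2]
tool_rot: [0.74, 0.673, 0.0, 0.0]
ft_force: [-4.4, -0.5, 10.2]
opening: 0.654
finger_force: 64.7
```

>>> {"api": "jog_arm", "payload": {"steps": [[0, 0, 0, 0, 0, 0], [0, 0, 0, 0, 0, 0], [0, 0, 0, 0, 0, 0], [0, 0, 0, 0, 0, 0]], "gripper": 0.075}}

```text
t: 7.92
eef_pos: [588.1, 45.2, 16.7]
tool_rot: [0.74, 0.673, -0.0, -0.0]
ft_force: [0.4, -0.8, 0.2]
opening: 0.873
finger_force: 0.0
```

>>> {"api": "jog_arm", "payload": {"steps": [[0, 0, -0.008, 0, 0, 0], [0, 0, -0.02, 0, 0, 0], [0, 0, -0.03, 0, 0, 0], [0, 0, -0.03, 0, 0, 0], [0, 0, -0.03, 0, 0, 0]]}}

```text
t: 8.33
eef_pos: [587.9, 45.3, 136.6]
tool_rot: [0.74, 0.673, -0.0, -0.0]
ft_force: [0.5, -0.6, 0.1]
opening: 0.881
finger_force: 0.0
```

```bash
python3 plan.py 439.5 379 135 -11.7
```

```text
t 8.33 pos [587.9  45.3 136.6] yang -5.4 tilt [-0.  0. -1.] turn z 6.3 shift [ 296.7 -213.     1.6] op 0.881 q [ 0.2   0.49 -0.42  1.78  0.25  0.92 -0.43] F [ 0.5 -0.6  0.1]
```

>>> {"api": "jog_arm", "payload": {"steps": [[0, 0, -0.01, 0, 0, 6.3], [0.02, -0.0143, 0, 0, 0, 0], [0.028, -0.02, 0, 0, 0, 0], [0.028, -0.02, 0, 0, 0, 0], [0.028, -0.02, 0, 0, 0, 0]], "gripper": 0.05}}

```text
t: 8.75
eef_pos: [535.9, 163.2, 145.5]
tool_rot: [0.776, 0.631, 0.0, 0.0]
ft_force: [0.5, 1.2, 0.7]
opening: 0.587
finger_force: 0.0
```

>>> {"api": "jog_arm", "payload": {"steps": [[0.028, -0.02, 0, 0, 0, 0], [0.028, -0.02, 0, 0, 0, 0], [0.028, -0.02, 0, 0, 0, 0], [0.028, -0.02, 0, 0, 0, 0], [0.028, -0.02, 0, 0, 0, 0]]}}

```text
t: 9.17
eef_pos: [466.3, 321.0, 145.5]
tool_rot: [0.776, 0.631, 0.0, 0.0]
ft_force: [0.4, -0.3, -0.7]
opening: 0.588
finger_force: 0.0
```

>>> {"api": "jog_arm", "payload": {"steps": [[0.028, -0.02, 0, 0, 0, 0], [0.015, -0.011, 0, 0, 0, 0], [0.01, -0.007, 0, 0, 0, 0], [0, 0, 0, 0, 0, 0], [0, 0, 0, 0, 0, 0]]}}

```text
t: 9.58
eef_pos: [441.0, 378.7, 144.9]
tool_rot: [0.776, 0.631, -0.0, 0.0]
ft_force: [1.2, -0.2, 0.0]
opening: 0.584
finger_force: 0.0
```

Run:
```python
from meas import *
from plan import to
im=save("side","s3.png");t=save("top","t3.png")
a=im[180:480,100:400];b=t[190:340,120:420]
o=np.zeros((600,800,3),np.uint8);o[:300,:300]=a;o[:300,300:]=cv2.resize(t[190:340,115:365],(500,300),interpolation=2);o[300:600,:400]=cv2.resize(im[330:480,180:380],(400,300),interpolation=2);cv2.imwrite("pics/s3c.png",o[:,:,::-1])
lids(t,zs={"orange":54,"yellow":54,"green":54,"blue":54})
to(439.5,379,66,-11.7)
```

```text
orange 1362 (622, 151) [ 880.1 -870.1] [104.8 215.8] 47.5
orange 456 (306, 244) [587.6  43.5] [57.4 58.6] 84.4
orange 123 (26, 284) [458.4 819.7] [61.2 33.2] 87.2
yellow 456 (273, 233) [615.2 132.3] [58.7 57.5] 85.4
green 419 (338, 254) [562.9 -42.4] [54.  53.4] 1.2
blue 431 (371, 255) [ 560.9 -130.5] [57.5 55.2] 7.6
blue 392 (590, 279) [ 505.3 -734.8] [57.9 62.9] 0.4
t 9.68 pos [441.7 377.7 144.8] yang -11.9 tilt [ 0.    -0.001 -1.   ] turn z -0.2 shift [ 0.8 -2.5 78.8] op 0.584 q [-0.38  0.48 -0.49  1.79  0.27  0.94 -1.19] F [-0.1  0.2 -0. ]
```

View pics/s3c.png

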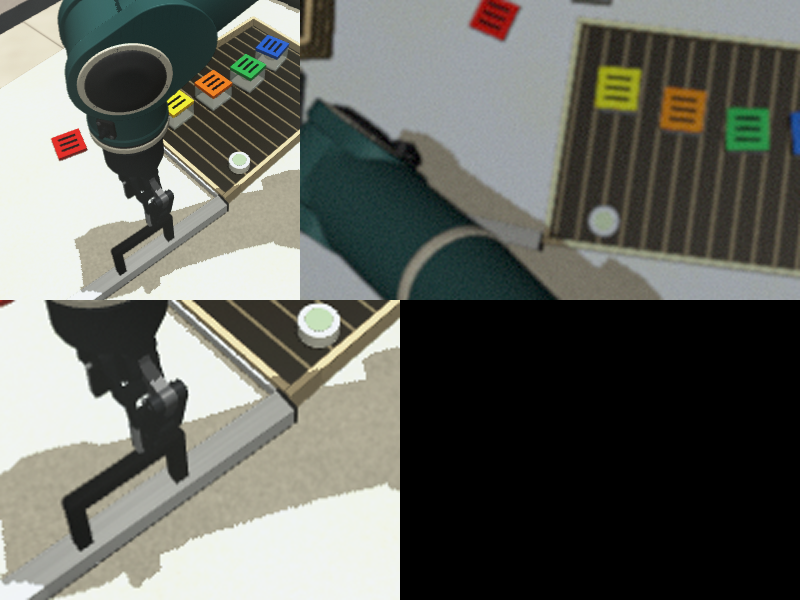

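The picture shows the orange box standing in the gap, lid at (306,244) in the full top view, i.e. world (587.6,43.5). The gripper is above the bar's handle and lined up across it. I go down on the handle.

>>> {"api": "jog_arm", "payload": {"steps": [[0.0015, -0.0013, 0.02, 0, 0, 0], [0.0015, -0.0013, 0.025, 0, 0, 0], [0, 0, 0.02, 0, 0, 0], [0, 0, 0.01, 0, 0, 0], [0, 0, 0.006, 0, 0, 0]]}}

```text
t: 10.1
eef_pos: [439.2, 381.2, 62.7]
tool_rot: [0.776, 0.63, -0.001, 0.0]
ft_force: [-0.5, -0.5, -0.2]
opening: 0.585
finger_force: 0.0
```

>>> {"api": "jog_arm", "payload": {"steps": [[0, 0, 0, 0, 0, 0], [0, 0, 0, 0, 0, 0]]}}

```text
t: 10.27
eef_pos: [439.4, 382.5, 64.5]
tool_rot: [0.776, 0.631, 0.0, 0.0]
ft_force: [0.3, 0.5, 0.4]
opening: 0.588
finger_force: 0.0
```

>>> {"api": "jog_arm", "payload": {"steps": [[0, 0, 0, 0, 0, 0], [0, 0, 0, 0, 0, 0], [0, 0, 0, 0, 0, 0], [0, 0, 0, 0, 0, 0], [0, 0, 0, 0, 0, 0]], "gripper": 0.005}}

```text
t: 10.68
eef_pos: [439.6, 382.8, 64.6]
tool_rot: [0.776, 0.631, 0.001, 0.0]
ft_force: [0.7, -1.9, 6.9]
opening: 0.149
finger_force: 59.3
```

>>> {"api": "jog_arm", "payload": {"steps": [[0, 0, 0, 0, 0, 0], [0, 0, 0, 0, 0, 0]]}}

```text
t: 10.85
eef_pos: [439.6, 382.8, 64.7]
tool_rot: [0.776, 0.631, 0.001, 0.0]
ft_force: [1.5, -1.4, 8.4]
opening: 0.151
finger_force: 59.3
```

The handle is held. I'll refine the tray's yaw and x from the first top picture, since the tray is fixed.

>>> {"api": "jog_arm", "payload": {"steps": [[0, 0, -0.006, 0, 0, 0], [0, 0, -0.015, 0, 0, 0], [0, 0, -0.025, 0, 0, 0], [0, 0, -0.025, 0, 0, 0], [0, 0, -0.025, 0, 0, 0]]}}

```text
t: 11.27
eef_pos: [438.3, 382.5, 161.0]
tool_rot: [0.776, 0.631, -0.0, -0.0]
ft_force: [0.4, -0.3, -1.5]
opening: 0.153
finger_force: 58.9
```

>>> {"api": "jog_arm", "payload": {"steps": [[0, 0, -0.015, 0, 0, 0], [0, 0, -0.006, 0, 0, 0], [0, 0, 0, 0, 0, 0]]}}

```text
t: 11.52
eef_pos: [439.1, 382.9, 182.0]
tool_rot: [0.776, 0.631, 0.001, 0.0]
ft_force: [0.4, 0.3, -2.4]
opening: 0.152
finger_force: 58.9
```

```bash
python3 - <<'E'
from h import *
im=cv2.imread("pics/top0.png")
g=im.astype(int);cream=((g[...,2]-g[...,0])>18)&(g[...,2]>105)&(g[...,2]>g[...,1])
# rails: saturated cream; scan columns for far and near rail, rows for left/right, by band centre
def scan(lines):
    P=[]
    for (u,v),(du,dv),n in lines:
        pr=[cream[int(round(v+dv*k)),int(round(u+du*k))] for k in range(-n,n+1)]
        ks=[k for k,x in zip(range(-n,n+1),pr) if x]
        if 1<=len(ks)<=6:P.append((u+du*np.mean(ks),v+dv*np.mean(ks)))
    return np.array(P)
def seg(a,b,d):return scan([(tuple(np.array(a)+(np.array(b)-a)*t),d,6) for t in np.linspace(.06,.94,60)])
S={"far":seg((255,202),(401,218),(0,1)),"near":seg((238,311),(390,329),(0,1)),"left":seg((255,202),(238,311),(1,0)),"right":seg((401,218),(390,329),(1,0))}
for k,p in S.items():
    if len(p)<8: print(k,len(p));continue
    W=cast("top",p,30)[:,:2].astype(np.float32);vx,vy,x0,y0=cv2.fitLine(W,cv2.DIST_HUBER,0,.01,.01).ravel()
    a=np.degrees(np.arctan2(vy,vx));print(k,len(p),"angle",round(float(a),2),"pt",round(float(x0),1),round(float(y0),1))
E
python3 plan.py 498.7 7 170 -5.3
```

```text
far 14 angle 83.89 pt 690.8 -6.8
near 5
left 5
right 7
t 11.52 pos [439.1 382.9 182. ] yang -11.7 tilt [ 0.001  0.001 -1.   ] turn z -6.4 shift [-368.8   94.1   12. ] op 0.152 q [-0.37  0.44 -0.51  1.76  0.25  1.01 -1.18] F [ 0.4  0.3 -2.4]
```

Run:
```python
from h import *
im=cv2.imread("pics/top0.png");g=cv2.GaussianBlur(cv2.resize(im,None,fx=4,fy=4,interpolation=cv2.INTER_LINEAR),(5,5),0).astype(int)
v=g.max(2)
def edge(a,b,d):  # strongest dark->cream half level crossing; outer cream->white is weak
    P=[]
    for t in np.linspace(.08,.92,80):
        p=np.array(a)+(np.array(b)-a)*t
        pr=[v[int(round((p[1]+.5+d[1]*k/4)*4-.5)),int(round((p[0]+.5+d[0]*k/4)*4-.5))] for k in range(-28,29)]
        G=np.diff(pr);k=int(np.argmin(G[:]));P.append((p[0]+d[0]*(k-27.5)/4,p[1]+d[1]*(k-27.5)/4))
    return np.array(P)
for k,a,b,d in(("far",(255,203),(401,219),(0,1)),("near",(238,309),(390,327),(0,-1)),("left",(257,202),(240,311),(1,0)),("right",(399,218),(388,329),(-1,0))):
    p=edge(a,b,d)
    for z in(30,8):
        W=cast("top",p,z)[:,:2].astype(np.float32);vx,vy,x0,y0=cv2.fitLine(W,cv2.DIST_HUBER,0,.01,.01).ravel()
        r=np.abs((W-[x0,y0])@[-vy,vx]);ok=r<2.5
        vx,vy,x0,y0=cv2.fitLine(W[ok],cv2.DIST_L2,0,.01,.01).ravel()
        print(k,z,ok.sum(),"angle",round(float(np.degrees(np.arctan2(vy,vx))),2),"pt",round(float(x0),1),round(float(y0),1))
```

```text
far 30 80 angle 83.98 pt 690.0 -12.8
far 8 80 angle 83.98 pt 695.5 -12.7
near 30 80 angle 83.91 pt 391.8 18.2
near 8 80 angle 83.91 pt 393.1 18.7
left 30 80 angle -6.15 pt 555.4 204.9
left 8 80 angle -6.15 pt 559.0 208.1
right 30 80 angle -6.03 pt 517.3 -193.6
right 8 80 angle -6.03 pt 520.4 -196.0
```

Four consistent edge fits give a tray yaw of -6.05°, the centre at (541,5), and inner sizes of 300 x 400 mm as specified. I carry the bar over the tray, in front of the row at tray x = -40.

>>> {"api": "jog_arm", "payload": {"steps": [[0, 0, 0, 0, 0, -2.85], [0, 0, 0, 0, 0, -2.8], [-0.01, 0.0028, 0, 0, 0, 0], [-0.018, 0.005, 0, 0, 0, 0], [-0.026, 0.0072, 0, 0, 0, 0]]}}

```text
t: 11.93
eef_pos: [447.0, 327.4, 179.5]
tool_rot: [0.743, 0.669, -0.001, -0.001]
ft_force: [-0.0, 0.4, -2.8]
opening: 0.148
finger_force: 58.8
```

>>> {"api": "jog_arm", "payload": {"steps": [[-0.026, 0.0072, 0, 0, 0, 0], [-0.026, 0.0072, 0, 0, 0, 0], [-0.026, 0.0072, 0, 0, 0, 0], [-0.026, 0.0072, 0, 0, 0, 0], [-0.026, 0.0072, 0, 0, 0, 0]]}}

```text
t: 12.35
eef_pos: [469.4, 192.1, 179.8]
tool_rot: [0.744, 0.668, -0.001, -0.0]
ft_force: [1.2, -0.9, -3.0]
opening: 0.152
finger_force: 58.8
```

>>> {"api": "jog_arm", "payload": {"steps": [[-0.026, 0.0072, 0, 0, 0, 0], [-0.026, 0.0072, 0, 0, 0, 0], [-0.026, 0.0072, 0, 0, 0, 0], [-0.026, 0.0072, 0, 0, 0, 0], [-0.026, 0.0072, 0, 0, 0, 0]]}}

```text
t: 12.77
eef_pos: [491.2, 59.2, 179.8]
tool_rot: [0.744, 0.668, -0.001, -0.0]
ft_force: [0.4, 0.1, -3.4]
opening: 0.15
finger_force: 58.8
```

>>> {"api": "jog_arm", "payload": {"steps": [[-0.026, 0.0072, 0, 0, 0, 0], [-0.016, 0.0045, 0, 0, 0, 0], [-0.008, 0.002, 0, 0, 0, 0], [0, 0, 0, 0, 0, 0], [0, 0, 0, 0, 0, 0]]}}

```text
t: 13.18
eef_pos: [499.8, 10.4, 180.3]
tool_rot: [0.744, 0.668, -0.0, -0.0]
ft_force: [0.4, 0.6, -3.7]
opening: 0.152
finger_force: 58.8
```

Run:
```python
from h import *
from plan import to
im=save("side","s4.png")
cv2.imwrite("pics/s4c.png",cv2.resize(im[120:420,170:490],None,fx=2,fy=2,interpolation=2)[:,:,::-1][:600])
to(501.4,10.2,100,-6.05)
```

```text
t 13.23 pos [499.9  11.1 180.5] yang -6.1 tilt [-0.001  0.001 -1.   ] turn z -0.0 shift [-0.7  1.6 80.5] op 0.153 q [ 0.26  0.28 -0.4   1.96  0.13  0.93 -0.31] F [ 0.2  0.4 -2.4]
```

View pics/s4c.png

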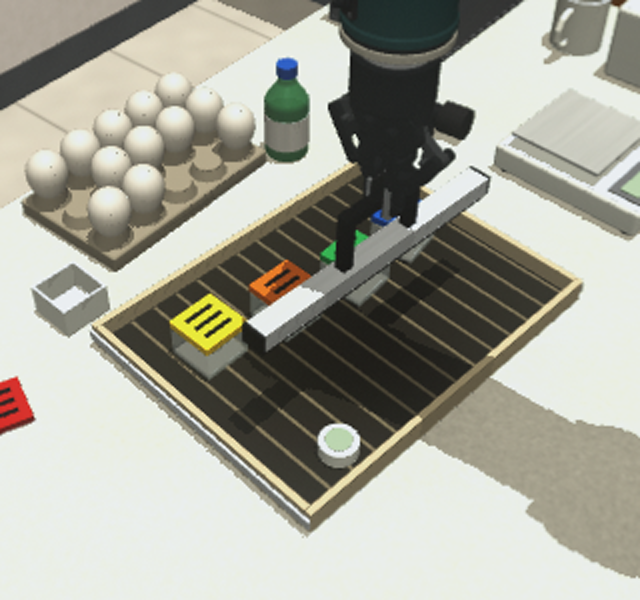

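The picture shows the bar held level and parallel to the rails, in front of the row and behind the logger (crop 338,445), clear of both. I lower it.

>>> {"api": "jog_arm", "payload": {"steps": [[-0.0005, 0.001, 0.012, 0, 0, 0], [0, 0, 0.022, 0, 0, 0], [0, 0, 0.025, 0, 0, 0], [0, 0, 0.02, 0, 0, 0], [0, 0, 0.012, 0, 0, 0]]}}

```text
t: 13.65
eef_pos: [500.0, 10.9, 87.7]
tool_rot: [0.743, 0.669, -0.001, -0.001]
ft_force: [-1.3, -0.7, -2.3]
opening: 0.154
finger_force: 58.8
```

>>> {"api": "jog_arm", "payload": {"steps": [[0, 0, 0.007, 0, 0, 0], [0, 0, 0.004, 0, 0, 0], [0, 0, 0.002, 0, 0, 0], [0, 0, 0, 0, 0, 0], [0, 0, 0, 0, 0, 0]]}}

```text
t: 14.07
eef_pos: [501.6, 9.6, 77.4]
tool_rot: [0.744, 0.669, 0.0, 0.0]
ft_force: [-0.4, 0.8, -3.1]
opening: 0.146
finger_force: 58.8
```

>>> {"api": "jog_arm", "payload": {"steps": [[0, 0, 0.001, 0, 0, 0], [0, 0, 0.001, 0, 0, 0], [0, 0, 0, 0, 0, 0]]}}

```text
t: 14.32
eef_pos: [501.3, 9.3, 74.9]
tool_rot: [0.744, 0.668, 0.0, 0.0]
ft_force: [1.0, -0.9, -2.6]
opening: 0.151
finger_force: 58.8
```

>>> {"api": "jog_arm", "payload": {"steps": [[0, 0.001, 0.0007, 0, 0, 0], [0, 0.002, 0.0005, 0, 0, 0], [0, 0.002, 0, 0, 0, 0], [0, 0.002, 0, 0, 0, 0], [0, 0.002, 0, 0, 0, 0]]}}

```text
t: 14.73
eef_pos: [510.5, 8.4, 73.6]
tool_rot: [0.744, 0.668, 0.0, -0.0]
ft_force: [0.4, -0.2, -2.5]
opening: 0.149
finger_force: 58.8
```

>>> {"api": "jog_arm", "payload": {"steps": [[0, 0.002, 0, 0, 0, 0], [0, 0.002, 0, 0, 0, 0], [0, 0.002, 0, 0, 0, 0], [0, 0.002, 0, 0, 0, 0], [0, 0.002, 0, 0, 0, 0]]}}

```text
t: 15.15
eef_pos: [520.3, 7.4, 73.6]
tool_rot: [0.744, 0.668, -0.0, -0.0]
ft_force: [-0.7, 0.1, -3.2]
opening: 0.153
finger_force: 58.8
```

>>> {"api": "jog_arm", "payload": {"steps": [[0, 0.002, 0, 0, 0, 0], [0, 0.002, 0, 0, 0, 0], [0, 0.002, 0, 0, 0, 0], [0, 0.002, 0, 0, 0, 0], [0, 0.002, 0, 0, 0, 0]]}}

```text
t: 15.57
eef_pos: [530.2, 6.3, 73.5]
tool_rot: [0.744, 0.669, -0.0, -0.0]
ft_force: [-0.8, 0.9, -1.7]
opening: 0.149
finger_force: 58.9
```

>>> {"api": "jog_arm", "payload": {"steps": [[0, 0.002, 0, 0, 0, 0], [0, 0.002, 0, 0, 0, 0], [0, 0.002, 0, 0, 0, 0], [0, 0.002, 0, 0, 0, 0], [0, 0.002, 0, 0, 0, 0]]}}

```text
t: 15.98
eef_pos: [540.2, 5.2, 73.6]
tool_rot: [0.744, 0.668, -0.0, -0.0]
ft_force: [-1.3, -0.7, -2.7]
opening: 0.149
finger_force: 58.9
```

>>> {"api": "jog_arm", "payload": {"steps": [[0, 0.002, 0, 0, 0, 0], [0, 0.002, 0, 0, 0, 0], [0, 0.002, 0, 0, 0, 0], [0, 0.002, 0, 0, 0, 0], [0, 0.002, 0, 0, 0, 0]]}}

```text
t: 16.4
eef_pos: [550.1, 4.2, 73.5]
tool_rot: [0.744, 0.668, -0.0, -0.0]
ft_force: [-1.6, -0.4, -3.1]
opening: 0.15
finger_force: 58.9
```

>>> {"api": "jog_arm", "payload": {"steps": [[0, 0.002, 0, 0, 0, 0], [0, 0.002, 0, 0, 0, 0], [0, 0.002, 0, 0, 0, 0], [0, 0.002, 0, 0, 0, 0], [0, 0.002, 0, 0, 0, 0]]}}

```text
t: 16.82
eef_pos: [560.0, 3.1, 73.5]
tool_rot: [0.744, 0.668, -0.0, -0.0]
ft_force: [-4.0, -0.1, -0.7]
opening: 0.148
finger_force: 59.1
```

>>> {"api": "jog_arm", "payload": {"steps": [[0, 0.002, 0, 0, 0, 0], [0, 0.002, 0, 0, 0, 0], [0, 0.002, 0, 0, 0, 0], [0, 0.002, 0, 0, 0, 0], [0, 0.002, 0, 0, 0, 0]]}}

```text
t: 17.23
eef_pos: [570.0, 2.1, 73.6]
tool_rot: [0.744, 0.669, -0.0, -0.0]
ft_force: [-2.8, -0.1, -3.3]
opening: 0.153
finger_force: 58.9
```

>>> {"api": "jog_arm", "payload": {"steps": [[0, 0.002, 0, 0, 0, 0], [0, 0.002, 0, 0, 0, 0], [0, 0.002, 0, 0, 0, 0], [0, 0.002, 0, 0, 0, 0], [0, 0.002, 0, 0, 0, 0]]}}

```text
t: 17.65
eef_pos: [580.0, 1.0, 73.6]
tool_rot: [0.744, 0.668, -0.0, -0.0]
ft_force: [-0.9, -0.2, -3.7]
opening: 0.148
finger_force: 58.8
```

>>> {"api": "jog_arm", "payload": {"steps": [[0, 0.002, 0, 0, 0, 0], [0, 0.002, 0, 0, 0, 0], [0, 0.002, 0, 0, 0, 0], [0, 0.002, 0, 0, 0, 0], [0, 0.002, 0, 0, 0, 0]]}}

```text
t: 18.07
eef_pos: [589.9, -0.0, 73.6]
tool_rot: [0.744, 0.669, -0.0, -0.0]
ft_force: [-3.8, 1.1, -1.7]
opening: 0.151
finger_force: 59.1
```

>>> {"api": "jog_arm", "payload": {"steps": [[0, 0.002, 0, 0, 0, 0], [0, 0.002, 0, 0, 0, 0], [0, 0.002, 0, 0, 0, 0], [0, 0.002, 0, 0, 0, 0], [0, 0.002, 0, 0, 0, 0]]}}

```text
t: 18.48
eef_pos: [599.9, -1.1, 73.6]
tool_rot: [0.744, 0.668, 0.0, -0.0]
ft_force: [-3.7, 0.3, 0.1]
opening: 0.149
finger_force: 59.2
```

Run:
```python
from meas import *
from plan import to
im=save("side","s5.png")
cv2.imwrite("pics/s5c.png",cv2.resize(im[120:420,170:490],None,fx=2,fy=2,interpolation=2)[:,:,::-1][:600])
lids(im,"side",zs={"orange":54,"yellow":54,"green":54,"blue":54})
to(616.2,-3.0,72.7,-6.05)
```

```text
orange 301 (501, 51) [  756.5 -1238.2] [ 26.8 529.7] 18.9
orange 128 (530, 57) [  657.3 -1287.2] [ 21.6 472.7] 17.6
orange 441 (290, 249) [642.8  40.4] [60.4 61. ] 83.7
yellow 539 (261, 269) [655.  127.2] [55.5 55.4] 84.0
blue 261 (516, 99) [ 556.9 -915.9] [71.9 92.9] 40.6
blue 365 (354, 211) [ 623.  -140.4] [61.3 60.2] 83.8
t 18.53 pos [600.2  -1.2  73.6] yang -6.1 tilt [ 0.  0. -1.] turn z -0.1 shift [-0.1 16.1  0.9] op 0.149 q [ 0.2   0.59 -0.33  1.79  0.25  0.81 -0.36] F [-2.8  0.2 -3.1]
```

View pics/s5c.png

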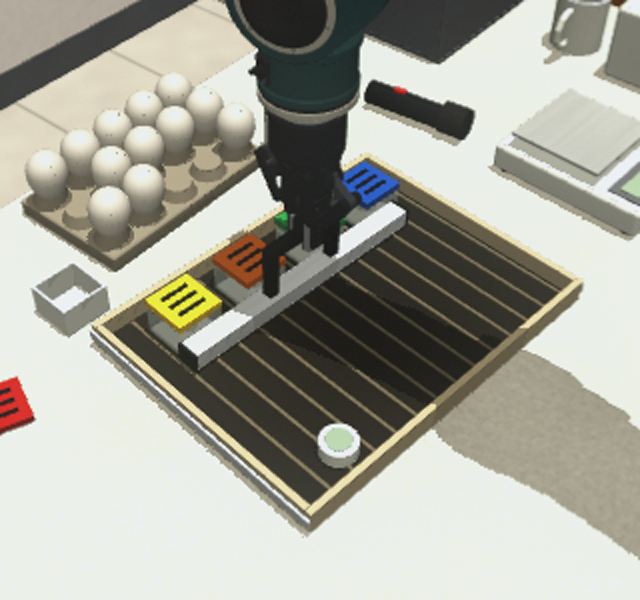

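All four boxes ride square on the bar (lid angles about 84°) and none is tipped. About 22 mm is left, so I continue more slowly and watch the force.

>>> {"api": "jog_arm", "payload": {"steps": [[0, 0.0015, 0, 0, 0, 0], [0, 0.002, 0, 0, 0, 0], [0, 0.002, 0, 0, 0, 0], [0, 0.002, 0, 0, 0, 0], [0, 0.002, 0, 0, 0, 0]]}}

```text
t: 18.95
eef_pos: [609.4, -2.2, 73.6]
tool_rot: [0.744, 0.668, 0.0, -0.0]
ft_force: [-3.8, -0.3, -0.7]
opening: 0.153
finger_force: 59.2
```

>>> {"api": "jog_arm", "payload": {"steps": [[0, 0.0015, 0, 0, 0, 0], [0, 0.0015, 0, 0, 0, 0], [0, 0.001, 0, 0, 0, 0], [0, 0.001, 0, 0, 0, 0], [0, 0.001, 0, 0, 0, 0]]}}

```text
t: 19.37
eef_pos: [615.1, -2.8, 73.6]
tool_rot: [0.744, 0.669, -0.0, -0.0]
ft_force: [-3.2, 0.8, -1.5]
opening: 0.152
finger_force: 59.0
```

>>> {"api": "jog_arm", "payload": {"steps": [[0, 0.0008, 0, 0, 0, 0], [0, 0.0008, 0, 0, 0, 0], [0, 0.0007, 0, 0, 0, 0], [0, 0.0007, 0, 0, 0, 0]]}}

```text
t: 19.7
eef_pos: [618.1, -3.1, 73.6]
tool_rot: [0.744, 0.669, -0.0, -0.0]
ft_force: [-4.1, 1.0, 0.9]
opening: 0.15
finger_force: 59.3
```

>>> {"api": "jog_arm", "payload": {"steps": [[0, 0.0007, 0, 0, 0, 0], [0, 0.0007, 0, 0, 0, 0], [0, 0.0006, 0, 0, 0, 0], [0, 0.0005, 0, 0, 0, 0]]}}

```text
t: 20.03
eef_pos: [620.7, -3.4, 73.6]
tool_rot: [0.744, 0.668, 0.0, 0.0]
ft_force: [-2.4, -0.0, -1.6]
opening: 0.15
finger_force: 59.2
```

>>> {"api": "jog_arm", "payload": {"steps": [[0, 0.0004, 0, 0, 0, 0], [0, 0.0004, 0, 0, 0, 0], [0, 0.0004, 0, 0, 0, 0]]}}

```text
t: 20.28
eef_pos: [621.7, -3.4, 73.6]
tool_rot: [0.744, 0.669, -0.0, -0.0]
ft_force: [-4.5, -0.0, -0.3]
opening: 0.155
finger_force: 59.3
```

>>> {"api": "jog_arm", "payload": {"steps": [[0, 0.0004, 0, 0, 0, 0], [0, 0.0004, 0, 0, 0, 0], [0, 0, 0, 0, 0, 0]]}}

```text
t: 20.53
eef_pos: [622.5, -3.5, 73.6]
tool_rot: [0.744, 0.669, -0.0, -0.0]
ft_force: [-3.5, 0.2, -0.8]
opening: 0.154
finger_force: 59.2
```

>>> {"api": "jog_arm", "payload": {"steps": [[0, 0.0004, 0, 0, 0, 0], [0, 0.0003, 0, 0, 0, 0], [0, 0, 0, 0, 0, 0]]}}

```text
t: 20.78
eef_pos: [622.9, -3.6, 73.5]
tool_rot: [0.744, 0.669, -0.0, -0.0]
ft_force: [-5.6, 0.5, 1.7]
opening: 0.15
finger_force: 59.4
```

>>> {"api": "jog_arm", "payload": {"steps": [[0, 0.0004, 0, 0, 0, 0], [0, 0.0003, 0, 0, 0, 0], [0, 0, 0, 0, 0, 0]]}}

```text
t: 21.03
eef_pos: [623.2, -3.6, 73.4]
tool_rot: [0.744, 0.669, -0.001, -0.001]
ft_force: [-9.6, 0.1, 2.9]
opening: 0.152
finger_force: 59.7
```

>>> {"api": "jog_arm", "payload": {"steps": [[0, 0.0004, 0, 0, 0, 0], [0, 0.0003, 0, 0, 0, 0], [0, 0, 0, 0, 0, 0]]}}

```text
t: 21.28
eef_pos: [623.4, -3.6, 73.3]
tool_rot: [0.744, 0.669, -0.001, -0.001]
ft_force: [-11.3, 1.0, 4.5]
opening: 0.152
finger_force: 60.0
```

Run:
```python
from h import *
o=robot.get_obs();print(o["ft_force"].round(1),o["torque"].round(2),o["eef_pos"].round(1))
```

```text
[-11.3   1.    4.5] [ 0.31  3.04 -0.08] [623.4  -3.6  73.3]
```

>>> {"api": "jog_arm", "payload": {"steps": [[0, 0.0004, 0, 0, 0, 0], [0, 0.0004, 0, 0, 0, 0], [0, 0, 0, 0, 0, 0]]}}

```text
t: 21.53
eef_pos: [623.8, -3.7, 73.2]
tool_rot: [0.744, 0.669, -0.001, -0.001]
ft_force: [-14.6, 1.3, 5.8]
opening: 0.152
finger_force: 60.3
```

Run:
```python
from meas import *
o=robot.get_obs();print(o["ft_force"].round(1),o["torque"].round(2),o["eef_pos"].round(1))
for n in("side","top"):
    im=save(n,n+"6.png");print(n)
    for k,r in lids(im,n,zs={"orange":54,"yellow":54,"green":54,"blue":54}).items():
        x,y=r[0];print(k,"xhat",round(x*.99443-y*.1054-537.6,1))
```

```text
[-14.6   1.3   5.8] [ 0.34  3.83 -0.06] [623.8  -3.7  73.2]
side
orange 513 (499, 59) [  738.2 -1176.2] [ 39.5 863.1] 18.3
orange 151 (530, 57) [  660.1 -1300.3] [ 23.9 564.2] 17.4
orange 155 (549, 102) [ 473.7 -982.5] [ 22.9 239.6] 14.2
orange 401 (283, 244) [664.6  38.2] [59.9 59.9] 83.7
yellow 508 (254, 264) [677.1 124.9] [55.4 54.4] 83.8
blue 261 (516, 99) [ 556.9 -915.9] [71.9 92.9] 40.6
blue 365 (346, 207) [ 645.3 -142.8] [61.5 60.5] 83.1
orange xhat 320.5
yellow xhat 122.5
blue xhat 112.8
top
orange 1343 (622, 151) [ 869.6 -865.1] [106.1 209.8] 82.5
orange 154 (27, 283) [455.9 817. ] [42.1 81. ] 14.1
yellow 414 (277, 211) [675.4 124.4] [59.4 53.8] 83.8
blue 401 (377, 224) [ 646.2 -146.9] [57.7 52.4] 83.9
blue 391 (590, 279) [ 506.6 -734.7] [60.6 62.7] 0.4
orange xhat 418.3
yellow xhat 120.9
blue xhat 120.5
```

The force has built to about 15 N with no yaw moment, and the box lids are at tray x of about 121 with angles near 84°, so the row is seated. I ease the pressure and lower the bar onto its sole.

>>> {"api": "jog_arm", "payload": {"steps": [[0, -0.0005, 0, 0, 0, 0], [0, -0.0005, 0, 0, 0, 0], [0, -0.0004, 0, 0, 0, 0], [0, 0, 0, 0, 0, 0]]}}

```text
t: 21.97
eef_pos: [623.0, -3.5, 73.1]
tool_rot: [0.744, 0.669, -0.001, -0.001]
ft_force: [-7.5, 1.0, -1.6]
opening: 0.152
finger_force: 59.2
```

>>> {"api": "jog_arm", "payload": {"steps": [[0, 0, 0.0003, 0, 0, 0], [0, 0, 0.0003, 0, 0, 0], [0, 0, 0, 0, 0, 0]]}}

```text
t: 22.22
eef_pos: [623.2, -3.6, 72.7]
tool_rot: [0.744, 0.669, -0.001, -0.001]
ft_force: [-10.0, 1.5, 2.5]
opening: 0.149
finger_force: 59.7
```

>>> {"api": "jog_arm", "payload": {"steps": [[0, 0, 0.0003, 0, 0, 0], [0, 0, 0.0002, 0, 0, 0], [0, 0, 0, 0, 0, 0]]}}

```text
t: 22.47
eef_pos: [623.2, -3.7, 72.5]
tool_rot: [0.744, 0.669, -0.001, -0.001]
ft_force: [-11.7, 0.9, 7.8]
opening: 0.151
finger_force: 60.5
```

>>> {"api": "jog_arm", "payload": {"steps": [[0, -0.0005, 0, 0, 0, 0], [0, -0.0004, 0, 0, 0, 0], [0, 0, 0, 0, 0, 0]]}}

```text
t: 22.72
eef_pos: [622.9, -3.6, 72.5]
tool_rot: [0.744, 0.668, -0.0, -0.0]
ft_force: [-6.2, -0.5, 1.4]
opening: 0.153
finger_force: 59.7
```

>>> {"api": "jog_arm", "payload": {"steps": [[0, -0.0004, 0, 0, 0, 0], [0, 0, -0.0002, 0, 0, 0], [0, 0, 0, 0, 0, 0]]}}

```text
t: 22.97
eef_pos: [622.6, -3.7, 72.6]
tool_rot: [0.744, 0.668, -0.0, -0.0]
ft_force: [-3.1, -0.4, -1.9]
opening: 0.152
finger_force: 59.2
```

>>> {"api": "jog_arm", "payload": {"steps": [[0, 0, 0.0002, 0, 0, 0], [0, 0, 0, 0, 0, 0]]}}

```text
t: 23.13
eef_pos: [622.7, -3.6, 72.6]
tool_rot: [0.744, 0.668, -0.0, -0.0]
ft_force: [-5.3, -0.1, 1.8]
opening: 0.154
finger_force: 59.6
```

>>> {"api": "jog_arm", "payload": {"steps": [[0, 0, 0, 0, 0, 0], [0, 0, 0, 0, 0, 0], [0, 0, 0, 0, 0, 0], [0, 0, 0, 0, 0, 0], [0, 0, 0, 0, 0, 0]], "gripper": 0.045}}

```text
t: 23.55
eef_pos: [623.0, -3.5, 72.6]
tool_rot: [0.744, 0.669, 0.0, 0.0]
ft_force: [-1.2, -0.2, -0.2]
opening: 0.529
finger_force: 0.0
```

>>> {"api": "jog_arm", "payload": {"steps": [[0, 0, -0.006, 0, 0, 0], [0, 0, -0.015, 0, 0, 0], [0, 0, -0.025, 0, 0, 0], [0, 0, -0.03, 0, 0, 0], [0, 0, -0.03, 0, 0, 0]]}}

```text
t: 23.97
eef_pos: [622.4, -3.5, 179.9]
tool_rot: [0.744, 0.669, -0.0, -0.0]
ft_force: [0.7, -0.1, 0.6]
opening: 0.533
finger_force: 0.0
```

>>> {"api": "jog_arm", "payload": {"steps": [[0.01, -0.01, -0.02, 0, 0, 0], [-0.03, -0.015, -0.01, 0, 0, 0], [-0.03, -0.015, 0, 0, 0, 0], [-0.03, -0.015, 0, 0, 0, 0], [-0.03, -0.015, 0, 0, 0, 0]]}}

```text
t: 24.38
eef_pos: [540.6, -106.5, 209.3]
tool_rot: [0.744, 0.669, 0.0, 0.0]
ft_force: [0.5, -0.2, 0.0]
opening: 0.523
finger_force: 0.0
```

>>> {"api": "jog_arm", "payload": {"steps": [[-0.03, -0.015, 0, 0, 0, 0], [-0.03, -0.015, 0, 0, 0, 0], [-0.03, -0.015, 0, 0, 0, 0], [-0.03, -0.015, 0, 0, 0, 0], [-0.03, -0.015, 0, 0, 0, 0]]}}

```text
t: 24.8
eef_pos: [449.9, -247.9, 209.1]
tool_rot: [0.744, 0.669, 0.0, 0.0]
ft_force: [0.3, -0.2, -0.1]
opening: 0.528
finger_force: 0.0
```

>>> {"api": "jog_arm", "payload": {"steps": [[-0.03, -0.015, 0, 0, 0, 0], [-0.03, -0.015, 0, 0, 0, 0], [-0.01, -0.005, 0, 0, 0, 0], [0, 0, 0, 0, 0, 0]]}}

```text
t: 25.13
eef_pos: [406.9, -315.2, 208.9]
tool_rot: [0.745, 0.667, -0.0, 0.0]
ft_force: [0.2, 0.7, 0.2]
opening: 0.529
finger_force: 0.0
```

Run:
```python
from meas import *
print(robot.get_obs()["t"])
out=np.zeros((600,800,3),np.uint8)
for n in("side","top"):
    im=save(n,n+"7.png");print(n)
    if n=="side": out[:600,:440]=cv2.resize(im[140:440,190:410],(440,600),interpolation=2)
    else: out[:480,440:]=cv2.resize(im[185:385,235:385],(360,480),interpolation=2)
    lids(im,n,zs={"orange":54,"yellow":54,"green":54,"blue":54})
cv2.imwrite("pics/s7c.png",out[:,:,::-1])
```

```text
25.1333
side
orange 424 (283, 244) [664.5  37.8] [60.8 60.8] 83.7
yellow 504 (254, 264) [677.1 124.8] [55.2 54.3] 83.6
green 154 (312, 220) [672.7 -56.8] [53.4 22.7] 83.1
blue 369 (345, 206) [ 646.7 -144.4] [56.2 57.2] 84.0
top
orange 1349 (622, 151) [ 880.6 -870.4] [104.2 213.4] 45.5
orange 137 (34, 195) [719.3 830.2] [52.4 72.9] 84.6
orange 399 (310, 215) [666.7  34.8] [57.9 52.1] 86.3
orange 185 (28, 229) [617.6 831.6] [83.1 66.6] 7.5
orange 144 (27, 284) [460.3 816.3] [73.1 38.6] 82.8
yellow 409 (276, 211) [675.3 125.1] [58.  53.5] 83.8
green 377 (344, 220) [655.8 -57.3] [56.6 51.3] 83.1
blue 403 (377, 224) [ 645.9 -146.9] [57.7 52.4] 83.9
blue 392 (590, 279) [ 505.3 -734.8] [57.9 62.9] 0.4
```

View pics/s7c.png

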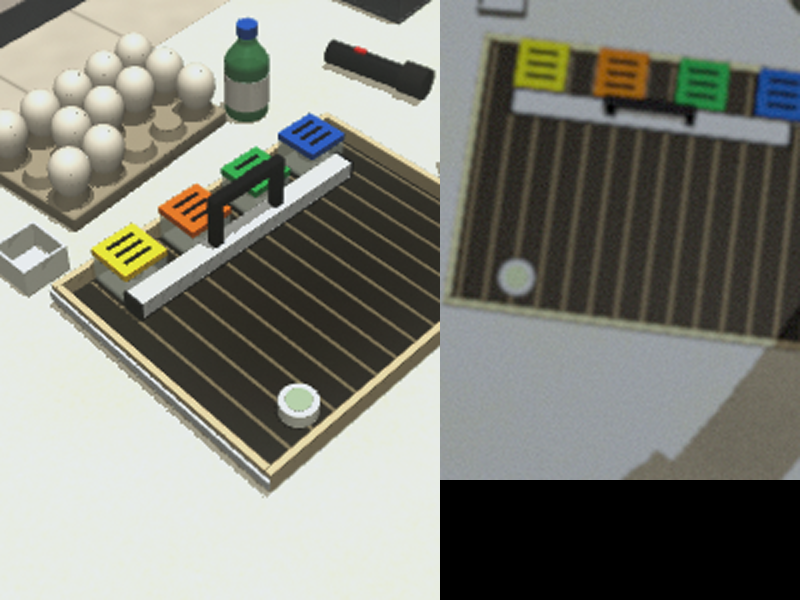

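The last picture shows all four boxes in one row against the far rail. The lid centres are at tray x of 120.2 to 121.7 mm and the angles are about 84°, square with the tray. The bar stands upright against their fronts, the logger has not moved, and the arm is clear. I hand the job in.

```bash
python3 -c "
from rig import robot
print(robot.close_job())"
```

```text
the job is handed in; nothing more can be done
None
```

The job is handed in at about 25 s: the orange box is in the gap, all four boxes stand square in one row against the far rail to within what the cameras can resolve (about 2 mm), and the bar stands released upright against their fronts.

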